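# Open the sprung board clamp to its marker and hold it

## Robot

A 6-joint arm with a two-finger parallel gripper is mounted at the origin on the work surface. World frame = base frame: x ahead of the robot, y to its left, z up, the work surface at z = 0. Lengths are in m, angles in degrees, forces in N, time in s.
With the tool pointing down it reaches from about 0.35 to 0.875 m from the base axis. Payload 4.2 kg.
Tool frame: the origin (TCP) lies on the front face of the gripper's body, between the roots of the fingers; the fingertips stand 70 mm ahead of it and the grasp point (between the pads) lies 51 mm ahead of it; z points along the fingers, y is the line along which they close (so a half turn about z gives the same grasp; the last joint's range is limited). The gripper opens to 87 mm and grips with 3 to 60 N. Pads are 19 mm wide; open, the fingers measure 117 mm over their backs; the gripper's body (75 mm by 190 mm) begins 51 mm behind the grasp point.
Start: joints at [-54.397, 22.042, 0.453, 0, -68.411, -14.817], TCP at [0.222, -0.584, 0.292] pointing down, gripper open.
Joint ranges: [-179.83, 179.83], [-69.29, 118.12], [-61.27, 80.66], [-181.25, 117.63], [-171.15, -9.14], [-177.46, 177.46]. Speed limits (degrees/s): [159.86, 159.86, 180, 180, 180, 180].

## Interface

Orientations are given as a 3x3 rotation matrix whose columns are the frame's x, y, z axes.
In Python, from station import r gives the robot as it stands.
- The arm moves only by the shell command python3 -m pendant 'ROWS' [OPENING]. ROWS is JSON, a list of rows, each a list of 2 entries, a list of its own where there are three numbers: the shift along the tool's x, y, z in mm, then the turn, a rotation vector about the tool's x, y, z in rad. A call has 1 to 10 rows; each row is the pose to reach, as a shift and turn from the pose commanded when the call began, along the tool's axes at that moment; what a row does not reach only later rows make up. A row lasts 1/10 s, in which the tool goes at most 50 mm and 8.59 degrees, less where a joint would pass 70% of its speed; a pose out of reach is approached as far as the arm can. A call with a gripper value outside its range is refused whole. OPENING is the opening, from 0 (shut) to 1 (fully open), set as the call begins (- or left out, the last holds). The fingers move at their own pace and stop on an object; the grip force is fixed at half the most. Time passes only in rows, so rows that repeat a pose let the fingers close. It gives the time, the measured TCP pose, the force, the opening and the grip force at its end, in the units of the state.
- r.sense(): the state, without advancing time (a new reading comes with each control period).
- r.capture(name): name is "side" or "top"; returns a dict with "frame" (400x640x3 uint8, red, green, blue), "vertical_fov" (degrees; the focal length in pixels is half the picture's height over the tangent of half this angle, whatever the lens; pixels are square), "cx", "cy" (the principal point, pixels), "distortion" ([k1, k2, p1, p2, k3] as OpenCV has them; the pictures are not rectified), "rvec" (rotation vector, rad) and "tvec" (3), from world to camera coordinates, as OpenCV has them. Camera axes: x right, y down, z forward; pixel columns grow to the right and rows downward; lengths in m; the calibration is good to about 2 mm. A picture is of the moment at which its call begins. There is no depth.
- r.finish_job(): hands the job in; it is judged then, once.
The state is a dict: "time_s": time; "joints": joint angles; "joint_velocities": joint speeds; "effort": joint torques, N m; "tcp_pos": TCP position; "ee_rot": TCP orientation; "wrist_force": force on the tool from outside, world axes, zero at the start; "moment": the same for the moment, N m; "gripper_width": opening from 0.0 (shut) to 1.0 (fully open); "gripper_force": force on a finger pad.
Only numpy, scipy, OpenCV 4.12 (cv2) and the standard library are available. Lean on these libraries where they do the work, as an engineer would, in place of code of your own. Each camera call takes 0.05 s, during which the arm holds its last target. There are 200 camera calls.

## Task

Get the clamping jig ready for the next board: on its control box press the small round key, then the square key, then the large round key, one at a time, each fully down and let up again. Then take the sprung jaw by its upright wooden grip, pull it back until its pointer stands opposite the black line on the bare metal marker block, and keep holding it there steadily: the program finishes while still holding the jaw at the mark, since it springs shut if let go. Leave the loose board, the screw jar and the wrench where they are.

Things in the scene. Friction and masses are not known exactly. Their poses are not given: they have to be found in the camera images.
- jaw_grip (a point): Centre of the sprung jaw's upright dark wooden grip, 84 mm above the bench. The grip is 22 mm thick along the slide, 60 mm wide across it, from 56 to 108 mm high, on an aluminium carriage (44 mm along the slide, 90 mm across, top at 56 mm). Frame: x level along the slide, the jaw is pulled towards -x; z up. Nothing else on the jig is higher than 56 mm.
- jaw (a joint): How far the jaw is pulled back, in m: 0 is sprung shut (as it starts), 0.09 is the mechanical end. The marker stands 0.04 to 0.07 from shut, short of the end. The spring pulls it shut with about 5 N at 0 and 11 N at 0.07, plus about 0.6 N of friction.
- pointer_tip (a point): The tip of the jaw's pointer, a dark steel blade 4 mm wide that sticks out sideways (+y of the frame) from the carriage, 60 mm beside the middle of the grip, 47 mm above the bench; it moves with the jaw. Same axes as jaw_grip.
- mark (a point): Middle of the black line across the top of the bare metal marker block on the jig's edge; the block is 12 mm wide along the slide, 20 mm across it, top 46 mm above the bench, fixed, at a different place along the jig each time. Axes as jaw_grip: the pointer is opposite when its tip and this point have the same x in this frame (the tip is then 13 mm away, across the slide).
- jig: The clamping jig, fixed to the bench: plywood base 340 mm (x) by 170 mm (y), 18 mm thick, a wooden fence at its +x end (top 55 mm), two steel rods and a spring barrel. Origin: centre of its underside. x runs along the slide towards the fence; the robot is on the -x side. The grip's centre is at x = +60 mm, y = 0 when shut.
- panel: The control box, fixed to the bench: grey, 110 mm (x) by 235 mm (y), top plate 60 mm above the bench. Origin: centre of its underside. Three black keys in a row along y, 70 mm apart, in an order that varies; they differ only in shape and size. The box stands left or right of the jig.
- wrench: A loose open-ended wrench lying flat on the bench between the near ends of the jig and the box; origin on its underside. Not to be moved.
- screw_jar: A loose glass screw jar with a steel lid, 64 mm across, 85 mm high, standing between the jig and the box towards their far ends; origin at the centre of its underside. Not to be moved.
- board: A loose pale plywood board lying flat, 60 by 260 by 22 mm, on the far left of the bench; origin at the centre of its underside. Not to be moved.
- key_small_top (a point): The small round key, 20 mm across, black, on a slightly larger black collar. The point is the centre of its top face, 76 mm above the bench when up (10 mm above its collar).
- key_small (a joint): How far the small round key is pressed, in m: 0 is up, 0.006 fully down; it counts as pressed beyond 0.004. It springs back; fully down takes about 5 N, straight down.
- key_square_top (a point): The square key, 30 by 30 mm, black, on a slightly larger black collar. The point is the centre of its top face, 76 mm above the bench when up (10 mm above its collar).
- key_square (a joint): How far the square key is pressed, in m: 0 is up, 0.006 fully down; it counts as pressed beyond 0.004. It springs back; fully down takes about 5 N, straight down.
- key_large_top (a point): The large round key, 42 mm across, black, on a slightly larger black collar. The point is the centre of its top face, 76 mm above the bench when up (10 mm above its collar).
- key_large (a joint): How far the large round key is pressed, in m: 0 is up, 0.006 fully down; it counts as pressed beyond 0.004. It springs back; fully down takes about 5 N, straight down.

How it is judged (in metres and radians):
On the way, in this order (a step that is already met when the one before it is completed fails the run):
1. the small round key is pressed fully down, the other two up, the jaw still shut (value of joint key_small above 0.004 m and value of joint each of key_square, key_large below 0.002 m and value of joint jaw below 0.01 m), for 0.05 s.
2. the square key is pressed fully down, the other two up, the jaw still shut (value of joint key_square above 0.004 m and value of joint each of key_small, key_large below 0.002 m and value of joint jaw below 0.01 m), for 0.05 s.
3. the large round key is pressed fully down, the other two up, the jaw still shut (value of joint key_large above 0.004 m and value of joint each of key_small, key_square below 0.002 m and value of joint jaw below 0.01 m), for 0.05 s.
4. the jaw is held by the fingers with its pointer opposite the mark, steadily, all keys up (x of pointer_tip in the frame of mark between -0.006 and 0.006 m and contact force between jaw and the fingers above 3 N and value of joint each of key_small, key_square, key_large below 0.002 m), for 1 s.
At the end, for the whole second after the job is handed in: The fingers still hold the jaw (more than 3 N of contact) at rest (under 10 mm/s), its pointer within 6 mm of the black line along the slide (so opposite the 12 mm marker block), and all three keys are up again (all of step 4 and velocity of joint jaw between -0.01 and 0.01 m/s); the arm keeps its last pose, push and grip.
It fails at once if the loose plywood board is moved by more than 30 mm (distance of board from where it was at the start of the episode above 0.03 m).
It fails at once if the screw jar is moved by more than 30 mm (distance of screw_jar from where it was at the start of the episode above 0.03 m).
It fails at once if the wrench is moved by more than 30 mm (distance of wrench from where it was at the start of the episode above 0.03 m).
It fails at once if two keys are down together (value of joint each of key_small, key_square above 0.004 m or value of joint each of key_small, key_large above 0.004 m or value of joint each of key_square, key_large above 0.004 m).
It also fails if it takes over 54 s, if anything falls off the work surface, if the arm or the gripper's body presses on something with over 40 N, if the wrist force passes 120 N, or if a joint passes its speed limit or range.

## Working session

There is one attempt and no reset: what is moved stays moved. The work goes in short steps, Python scripts to look and compute and a shell command to move; the robot and the scene stay as the last step left them, time stands still between calls to the robot, and variables do not carry over. Pictures are saved under pics/ and viewed, at most 10 in all, crops included, and the job is handed in when it is done.

```bash
mkdir -p pics; ls; cat > h.py <<'E'
import numpy as np, cv2
from station import r
def cap(n):
    c=r.capture(n); h=c["frame"].shape[0]
    f=h/2/np.tan(np.radians(c["vertical_fov"])/2)
    c["K"]=np.array([[f,0,c["cx"]],[0,f,c["cy"]],[0,0,1]]); c["D"]=np.array(c["distortion"],float)
    c["R"]=cv2.Rodrigues(np.array(c["rvec"],float))[0]; c["t"]=np.array(c["tvec"],float).ravel(); return c
def ray(c,uv,z):
    p=cv2.undistortPoints(np.array(uv,float).reshape(-1,1,2),c["K"],c["D"]).reshape(-1,2)
    d=np.c_[p,np.ones(len(p))]@c["R"]; o=-c["R"].T@c["t"]
    return o+d*((z-o[2])/d[:,2])[:,None]
def proj(c,P): return cv2.projectPoints(np.array(P,float).reshape(-1,1,3),np.array(c["rvec"],float),c["t"],c["K"],c["D"])[0].reshape(-1,2)
E
python3 - <<'E'
from h import *
for n in("top","side"):
    c=cap(n); cv2.imwrite(f"pics/{n}0.png",c["frame"][:,:,::-1]); print(n,-c["R"].T@c["t"],c["K"][0,0])
s=r.sense(); print(s["tcp_pos"],s["ee_rot"],s["gripper_width"],s["wrist_force"])
E
```

```text
pics
top [0.49495121 0.07682588 0.93433837] 385.73511137014214
side [0.52451788 0.81742193 0.661396  ] 415.5758358198616
[ 0.22168077 -0.58394896  0.29128502] [[-9.34988930e-01 -3.54676041e-01 -7.79295160e-04]
 [-3.54676884e-01  9.34987251e-01  1.77447402e-03]
 [ 9.92676198e-05  1.93551154e-03 -9.99998122e-01]] 1.0060695371983779 [ 0.425461   -0.32973713 -0.53428627]
```

View pics/top0.png

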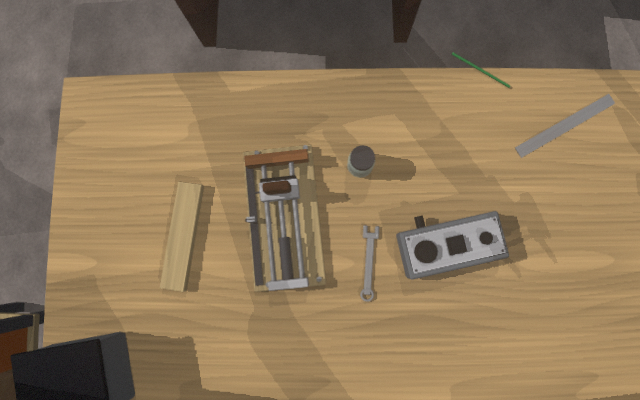

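View pics/side0.png

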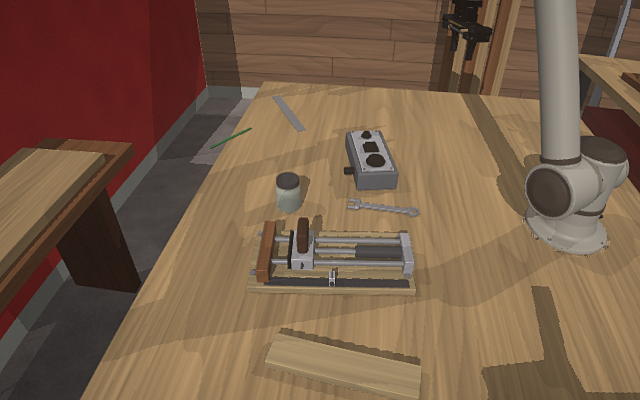

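The top view shows the jig at left, with the grip near (276,187) and the marker block near (250,219). The box is at right, with the large, square and small keys at (426,251), (457,244) and (486,238). I'll measure these precisely and enlarge the jig.

```bash
python3 - <<'E'
from h import *
c=cap("top"); g=c["frame"].max(2)
m=(g<62).astype(np.uint8); m[:,:400]=0; m[:205]=0;m[285:]=0;m[:,520:]=0
n,l,st,ce=cv2.connectedComponentsWithStats(m)
for i in range(1,n):
    if st[i,4]>40: print(st[i],ce[i],ray(c,ce[i],.076)[0])
s=cap("side"); g=s["frame"].max(2); m=(g<62).astype(np.uint8); m2=m*0; m2[125:170,345:400]=m[125:170,345:400]
n,l,st,ce=cv2.connectedComponentsWithStats(m2)
for i in range(1,n):
    if st[i,4]>15: print("side",st[i],ce[i],ray(s,ce[i],.076)[0])
a=cv2.resize(c["frame"][140:300,235:335],None,fx=3.75,fy=3.75,interpolation=2)
b=cv2.resize(s["frame"][210:300,240:420],None,fx=2.3,fy=2.3,interpolation=2)
o=np.zeros((600,800,3),np.uint8); o[:600,:375]=a; o[:207,380:380+414]=b
o[210:450,380:700]=cv2.resize(c["frame"][205:285,400:507],(320,240),interpolation=2)
cv2.imwrite("pics/z1.png",o[:,:,::-1])
E
```

```text
[415 216  10  12  55] [420.01818182 221.38181818] [ 0.55419546 -0.11960635  0.076     ]
[480 232  12  12 109] [485.57798165 237.71559633] [ 0.51647695 -0.26441633  0.076     ]
[446 235  21  20 274] [456.08759124 244.66058394] [ 0.50193462 -0.19775714  0.076     ]
[415 241  22  22 329] [425.68693009 251.03647416] [ 0.48866769 -0.12984321  0.076     ]
side [361 131  10   8  53] [365.8490566  134.52830189] [ 0.51460644 -0.2536752   0.076     ]
side [363 142  16  10 132] [370.12878788 146.81060606] [ 0.50072583 -0.18516608  0.076     ]
side [366 154  19  13 190] [375.05789474 160.18421053] [ 0.48627667 -0.11765456  0.076     ]
side [345 167  10   3  24] [349.83333333 168.25      ] [ 0.54989856 -0.07033361  0.076     ]
```

View pics/z1.png

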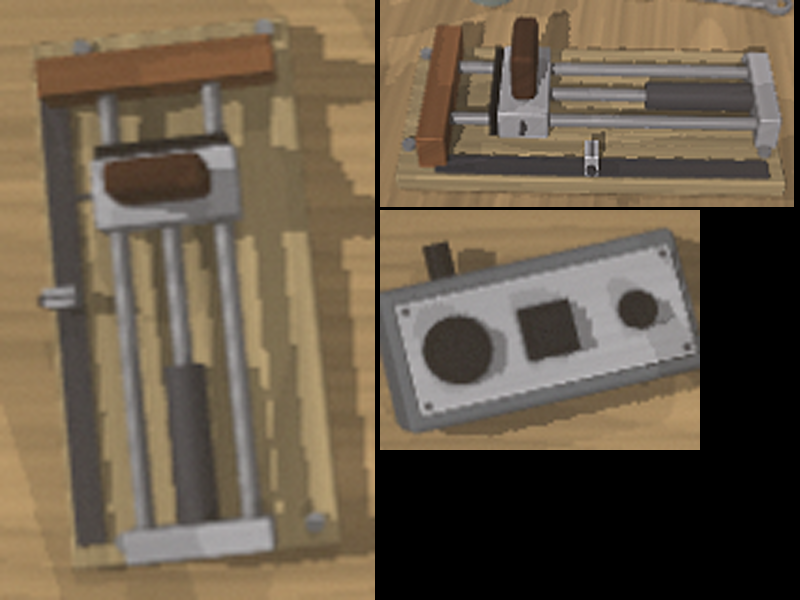

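The crops show three distinct keys, with small at the -y end. The marker's black line is at crop (58,298), about pixel (250.5,219.5), and the pointer blade at crop (85,198), about (257.7,192.8). Next I compute the jig geometry.

```bash
python3 - <<'E'
from h import *
c=cap("top"); s=cap("side")
Z=lambda u,v:(235+u/3.75,140+v/3.75)
S=lambda u,v:(240+(u-380)/2.3,210+v/2.3)
for n,a,b,z in(("rodL",(119,230),(141,525),.042),("rodR",(222,230),(250,515),.042),("rail",(42,105),(80,545),.02)):
    p=ray(c,[Z(*a),Z(*b)],z); d=p[0]-p[1]; print(n,p[:,:2].round(4).tolist(),np.degrees(np.arctan2(d[1],d[0])))
p=ray(c,[Z(38,62),Z(270,35)],.055); d=p[0]-p[1]; print("fence",p[:,:2],np.degrees(np.arctan2(d[1],d[0]))-90)
print("mark",ray(c,Z(58,298),.046),ray(s,S(593,143),.046))
print("ptr",ray(c,Z(85,198),.047),ray(s,S(522,126),.047))
print("grip108",ray(c,Z(157,172),.108),ray(s,S(524,24),.108))
# carriage top outline (z .056): corners
print("carr",ray(c,[Z(95,160),Z(236,148),Z(238,205),Z(100,228)],.056)[:,:2])
print(ray(s,[S(497,98),S(550,98)],.056)[:,:2])
# refined grip mask top
f=c["frame"].astype(int); m=((f[:,:,0]-f[:,:,2]>18)&(f.max(2)<110)).astype(np.uint8)
m[:176]=0;m[200:]=0;m[:,:258]=0;m[:,300:]=0
n,l,st,ce=cv2.connectedComponentsWithStats(m)
for i in range(1,n):
    if st[i,4]>40: print(st[i],ce[i],ray(c,ce[i],.1)[0])
E
```

```text
rodL [[0.6063, 0.2284], [0.4248, 0.213]] 4.869578058542493
rodR [[0.6058, 0.1638], [0.4307, 0.1463]] 5.727890285678622
rail [[0.6914, 0.2837], [0.4107, 0.2546]] 5.904368481301292
fence [[0.71143334 0.27890217]
 [0.72670058 0.13299402]] 5.973459291515525
mark [[0.56369972 0.26532932 0.046     ]] [[0.56166406 0.25913685 0.046     ]]
ptr [[0.62603572 0.24921348 0.047     ]] [[0.62495256 0.24813731 0.047     ]]
grip108 [[0.63188756 0.1954272  0.108     ]] [[0.63204585 0.18306782 0.108     ]]
carr [[0.64844688 0.24160533]
 [0.65502099 0.15399063]
 [0.61944271 0.15266755]
 [0.60594505 0.23785338]]
[[0.65063312 0.22594452]
 [0.60402826 0.21989599]]
[263 181  28  13 307] [276.33224756 187.06514658] [0.63055457 0.19773113 0.1       ]
```

Pointer, grip and marker agree with each other: slide yaw about 5.7°, pull about 61 mm (allowed 40–70), grip at about (0.632, 0.189). I'll start with the small key, gripper shut.

```bash
python3 -m pendant '[[[-40,20,0],[0,0,0]],[[-80,40,0],[0,0,0]],[[-120,60,0],[0,0,0]],[[-160,80,20],[0,0,0]],[[-200,100,40],[0,0,0]],[[-240,120,60],[0,0,0]],[[-280,140,80],[0,0,0]],[[-320,160,90],[0,0,0]],[[-360,180,100],[0,0,0]],[[-388,194,110],[0,0,0]]]' 0 && python3 -m pendant '[[[0,0,0],[0,0,0]],[[0,0,0],[0,0,0]],[[0,0,0],[0,0,0]]]'; python3 -c "
from h import *
s=r.sense();print(s['tcp_pos'],s['ee_rot'],s['gripper_width'])
c=cap('top');d=cap('side');o=np.vstack([cv2.resize(c['frame'][190:290,390:530],(560,400)),cv2.resize(d['frame'][70:200,300:480],(277,200)).repeat(1,0) if 0 else cv2.resize(d['frame'][90:200,310:464],(280*2,400))[:200]])
o=np.hstack([cv2.resize(c['frame'][200:290,400:520],(400,300)),cv2.resize(d['frame'][90:180,310:430],(400,300))])
cv2.imwrite('pics/k1.png',o[:,:,::-1])"
```

```text
time_s: 1.3
tcp_pos: [0.5175, -0.2631, 0.1819]
ee_rot: [[-0.934, -0.357, 0.001], [-0.357, 0.934, -0.0], [-0.0, -0.0, -1.0]]
wrist_force: [-0.1, -0.4, 0.4]
gripper_width: 0.169
gripper_force: 0.0
time_s: 1.6
tcp_pos: [0.5153, -0.2658, 0.1825]
ee_rot: [[-0.935, -0.354, 0.0], [-0.354, 0.935, -0.0], [-0.0, -0.0, -1.0]]
wrist_force: [-0.6, -1.0, 0.8]
gripper_width: 0.013
gripper_force: 0.0
[ 0.51529276 -0.26575779  0.182517  ] [[-9.35143031e-01 -3.54270383e-01  8.00096966e-05]
 [-3.54270391e-01  9.35143023e-01 -1.29760951e-04]
 [-2.88500476e-05 -1.49690116e-04 -9.99999988e-01]] 0.013087247280275065
```

View pics/k1.png

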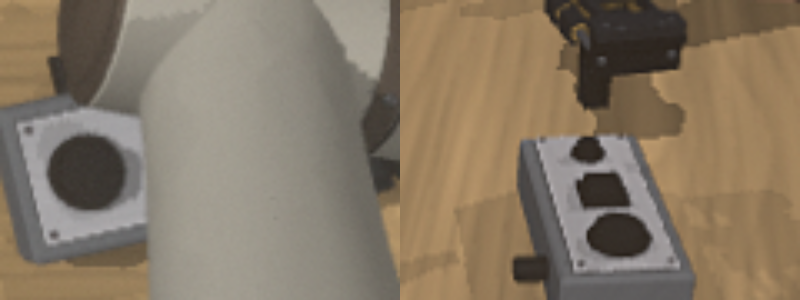

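The side view shows the shut fingers directly above the small key, at about (590,100) in the crop with the key at (588,150). Pressing down now.

```bash
python3 -m pendant '[[[0,0,15],[0,0,0]],[[0,0,28],[0,0,0]],[[0,0,34],[0,0,0]],[[0,0,38],[0,0,0]],[[0,0,41],[0,0,0]],[[0,0,42],[0,0,0]],[[0,0,42.5],[0,0,0]],[[0,0,42.5],[0,0,0]]]'
```

```text
time_s: 2.5
tcp_pos: [0.5156, -0.2654, 0.1403]
ee_rot: [[-0.935, -0.355, 0.0], [-0.355, 0.935, -0.0], [0.0, -0.0, -1.0]]
wrist_force: [-3.6, -0.5, 4.0]
gripper_width: 0.005
gripper_force: 2.3
```

```bash
python3 -m pendant '[[[0,0,0.7],[0,0,0]],[[0,0,1],[0,0,0]],[[0,0,1],[0,0,0]]]';  python3 -m pendant '[[[0,0,-10],[0,0,0]],[[0,0,-25],[0,0,0]],[[-3,20,-25],[0,0,0]],[[-7,45,-25],[0,0,0]],[[-10,68,-25],[0,0,0]],[[-10,68,-25],[0,0,0]],[[-10,68,-15],[0,0,0]],[[-10,68,-8],[0,0,0]],[[-10,68,-8],[0,0,0]]]'
```

```text
time_s: 2.8
tcp_pos: [0.5158, -0.2654, 0.1401]
ee_rot: [[-0.935, -0.355, 0.0], [-0.355, 0.935, -0.001], [-0.0, -0.001, -1.0]]
wrist_force: [-4.0, -0.0, 9.3]
gripper_width: 0.01
gripper_force: 4.6
time_s: 3.7
tcp_pos: [0.501, -0.1985, 0.1454]
ee_rot: [[-0.935, -0.354, -0.001], [-0.354, 0.935, 0.0], [0.001, 0.001, -1.0]]
wrist_force: [-0.4, 1.4, 1.2]
gripper_width: 0.004
gripper_force: 0.9
```

```bash
python3 -m pendant '[[[0,0,4],[0,0,0]],[[0,0,7],[0,0,0]],[[0,0,8.5],[0,0,0]],[[0,0,9],[0,0,0]],[[0,0,9],[0,0,0]],[[0,0,9],[0,0,0]]]'
```

```text
time_s: 4.3
tcp_pos: [0.5012, -0.1986, 0.14]
ee_rot: [[-0.935, -0.355, 0.001], [-0.355, 0.935, -0.001], [-0.001, -0.001, -1.0]]
wrist_force: [-4.1, 1.9, 14.6]
gripper_width: 0.004
gripper_force: 7.2
```

```bash
python3 -m pendant '[[[0,0,-10],[0,0,0]],[[0,0,-25],[0,0,0]],[[-3,20,-25],[0,0,0]],[[-7,45,-25],[0,0,0]],[[-12,70,-25],[0,0,0]],[[-12,70,-25],[0,0,0]],[[-12,70,-15],[0,0,0]],[[-12,70,-10],[0,0,0]],[[-12,70,-8],[0,0,0]]]'; python3 -m pendant '[[[0,0,4],[0,0,0]],[[0,0,7],[0,0,0]],[[0,0,8],[0,0,0]],[[0,0,8],[0,0,0]],[[0,0,8],[0,0,0]]]'
```

```text
time_s: 5.2
tcp_pos: [0.487, -0.129, 0.1446]
ee_rot: [[-0.935, -0.354, -0.002], [-0.354, 0.935, -0.0], [0.002, 0.001, -1.0]]
wrist_force: [-0.8, 1.3, 2.7]
gripper_width: 0.007
gripper_force: 1.1
time_s: 5.7
tcp_pos: [0.4871, -0.129, 0.1399]
ee_rot: [[-0.935, -0.355, -0.0], [-0.355, 0.935, -0.001], [0.001, -0.001, -1.0]]
wrist_force: [-6.2, 1.5, 17.8]
gripper_width: 0.004
gripper_force: 8.7
```

```bash
python3 -m pendant '[[[0,0,-20],[0,0,0]],[[0,0,-50],[0,0,0]],[[0,0,-80],[0,0,0]],[[0,0,-80],[0,0,0]]]' &&  python3 -m pendant '[[[-25,25,0],[0,0,-0.14]],[[-50,50,0],[0,0,-0.28]],[[-75,75,0],[0,0,-0.42]],[[-105,105,0],[0,0,-0.56]],[[-135,135,0],[0,0,-0.7]],[[-165,165,0],[0,0,-0.84]],[[-195,195,0],[0,0,-0.98]],[[-225,223,0],[0,0,-1.12]],[[-249,246,0],[0,0,-1.26]],[[-249,246,0],[0,0,-1.307]]]' 1 && python3 -m pendant '[[[0,0,0],[0,0,0]],[[0,0,0],[0,0,0]]]'; python3 -c "
from h import *
c=cap('top');d=cap('side')
o=np.hstack([cv2.resize(c['frame'][140:300,220:340],(450,600)),np.vstack([cv2.resize(d['frame'][150:300,240:420],(350,292)),np.zeros((308,350,3),np.uint8)])])
cv2.imwrite('pics/g1.png',o[:,:,::-1])"
```

```text
time_s: 6.1
tcp_pos: [0.4898, -0.1289, 0.2217]
ee_rot: [[-0.935, -0.355, 0.01], [-0.355, 0.935, -0.001], [-0.009, -0.004, -1.0]]
wrist_force: [0.7, -0.1, 0.6]
gripper_width: 0.006
gripper_force: 0.0
time_s: 7.1
tcp_pos: [0.6343, 0.1935, 0.2156]
ee_rot: [[0.105, -0.994, 0.0], [-0.994, -0.105, 0.0], [-0.0, -0.0, -1.0]]
wrist_force: [-0.1, -0.4, -0.2]
gripper_width: 0.831
gripper_force: 0.0
time_s: 7.3
tcp_pos: [0.6326, 0.1894, 0.2167]
ee_rot: [[0.097, -0.995, -0.001], [-0.995, -0.097, -0.001], [0.001, 0.002, -1.0]]
wrist_force: [0.6, 0.5, -0.2]
gripper_width: 0.968
gripper_force: 0.0
```

View pics/g1.png

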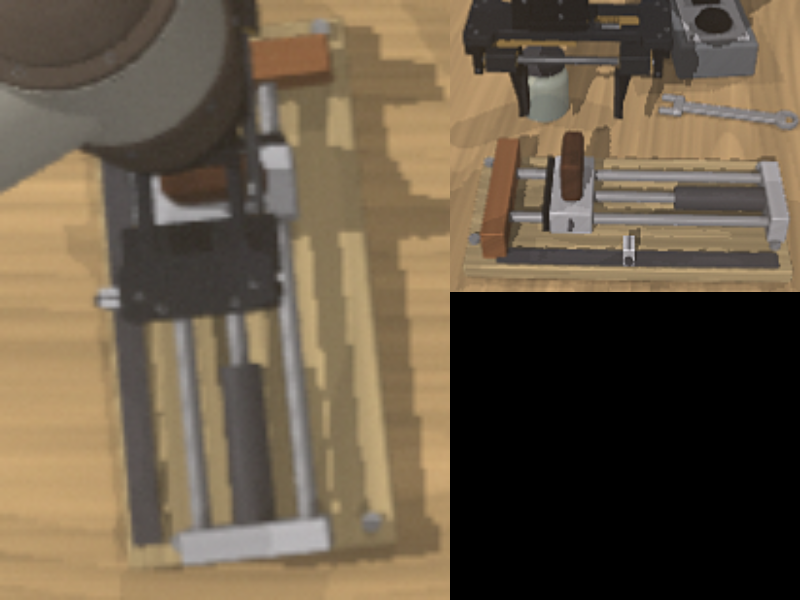

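The side view shows the fingers at crop x 520 and 618, straddling the grip at 572, and the jaw still shut. I'll go down and close.

```bash
python3 -m pendant '[[[0,0,20],[0,0,0]],[[0,0,40],[0,0,0]],[[0,0,60],[0,0,0]],[[0,0,75],[0,0,0]],[[0,0,83],[0,0,0]],[[0,0,83],[0,0,0]]]' && python3 -m pendant '[[[0,0,0],[0,0,0]],[[0,0,0],[0,0,0]],[[0,0,0],[0,0,0]],[[0,0,0],[0,0,0]],[[0,0,0],[0,0,0]],[[0,0,0],[0,0,0]],[[0,0,0],[0,0,0]],[[0,0,0],[0,0,0]]]' 0
```

```text
time_s: 8.0
tcp_pos: [0.6323, 0.1891, 0.1337]
ee_rot: [[0.098, -0.995, -0.002], [-0.995, -0.098, -0.001], [0.001, 0.002, -1.0]]
wrist_force: [0.1, 1.0, -0.2]
gripper_width: 1.001
gripper_force: 0.0
time_s: 8.8
tcp_pos: [0.6328, 0.19, 0.1347]
ee_rot: [[0.099, -0.995, -0.0], [-0.995, -0.099, -0.0], [0.0, 0.0, -1.0]]
wrist_force: [0.1, -0.3, 0.0]
gripper_width: 0.359
gripper_force: 0.0
```

```bash
python3 -m pendant '[[[0,0,0],[0,0,0]],[[0,0,0],[0,0,0]],[[0,0,0],[0,0,0]],[[0,0,0],[0,0,0]],[[0,0,0],[0,0,0]]]'
```

```text
time_s: 9.3
tcp_pos: [0.6325, 0.1899, 0.1347]
ee_rot: [[0.099, -0.995, -0.001], [-0.995, -0.099, -0.0], [0.0, 0.001, -1.0]]
wrist_force: [-2.7, 0.8, 0.9]
gripper_width: 0.254
gripper_force: 30.0
```

Gripped: a 0.254 opening is 22 mm, at 30 N. Pulling back 61 mm.

```bash
python3 -m pendant '[[[0,6,0],[0,0,0]],[[0,13,0],[0,0,0]],[[0,20,0],[0,0,0]],[[0,27,0],[0,0,0]],[[0,34,0],[0,0,0]],[[0,41,0],[0,0,0]],[[0,48,0],[0,0,0]],[[0,54,0],[0,0,0]],[[0,59,0],[0,0,0]],[[0,61,0],[0,0,0]]]' && python3 -m pendant '[[[0,0,0],[0,0,0]],[[0,0,0],[0,0,0]],[[0,0,0],[0,0,0]]]'; python3 -c "
from h import *
c=cap('top');d=cap('side')
o=np.hstack([cv2.resize(c['frame'][190:250,225:285],(400,400),interpolation=2),cv2.resize(d['frame'][230:300,290:360],(400,400),interpolation=2)])
cv2.imwrite('pics/p1.png',o[:,:,::-1])"
```

```text
time_s: 10.3
tcp_pos: [0.5743, 0.184, 0.1347]
ee_rot: [[0.099, -0.995, 0.005], [-0.995, -0.099, 0.001], [-0.001, -0.005, -1.0]]
wrist_force: [9.8, -0.9, -6.6]
gripper_width: 0.251
gripper_force: 30.1
time_s: 10.6
tcp_pos: [0.5743, 0.184, 0.1347]
ee_rot: [[0.099, -0.995, 0.005], [-0.995, -0.099, 0.001], [-0.0, -0.005, -1.0]]
wrist_force: [8.6, -1.5, -5.7]
gripper_width: 0.25
gripper_force: 30.1
```

View pics/p1.png

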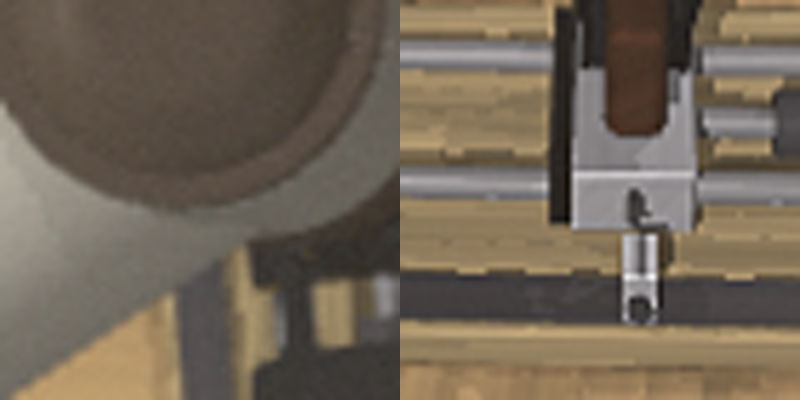

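The side view shows the pointer blade at crop (635,205), almost in line with the marker's line at (642,250). I'll compute what's left.

```bash
python3 - <<'E'
from h import *
d=cap("side"); S=lambda u,v:(290+(u-400)*.175,230+v*.175)
a=ray(d,[S(634,195),S(635,208),S(637,218)],.047); b=ray(d,[S(642,240),S(641,255),S(641,268)],.046)
for th in(5.2,5.7):
    t=np.radians(th); u=[np.cos(t),np.sin(t),0]; v=[-np.sin(t),np.cos(t),0]; print(th,a@u,b@u,a@v,b@v)
for x in(235,240,245,250,255,260): print(x,d["frame"][x if 0 else 230+int((x-230)*1),326:340].max(1).tolist())
for row in range(262,284,2): print(row,d["frame"][row,326:340].max(1).tolist())
E
```

```text
5.2 [0.58631226 0.58591012 0.58517516] [0.58335202 0.58365444 0.58361735] [0.1865408  0.19273377 0.19743574] [0.2067231  0.21362995 0.21953566]
5.7 [0.58791779 0.58756971 0.5868758 ] [0.58513378 0.58549647 0.58551091] [0.18141722 0.18761346 0.19232168] [0.20162458 0.20852854 0.21443434]
235 [62, 75, 83, 85, 80, 77, 75, 77, 76, 67, 58, 39, 43, 40]
240 [66, 72, 75, 75, 74, 74, 73, 73, 70, 64, 52, 38, 39, 39]
245 [62, 67, 72, 74, 74, 76, 76, 76, 75, 66, 55, 103, 90, 157]
250 [64, 71, 75, 74, 74, 75, 76, 78, 72, 61, 61, 159, 150, 151]
255 [131, 135, 138, 137, 134, 136, 132, 150, 156, 151, 147, 148, 148, 149]
260 [198, 202, 203, 201, 200, 202, 202, 205, 205, 199, 195, 197, 195, 194]
262 [146, 146, 146, 146, 152, 152, 150, 144, 140, 141, 144, 144, 144, 144]
264 [148, 150, 153, 133, 60, 56, 90, 153, 149, 147, 148, 146, 146, 151]
266 [147, 150, 154, 123, 69, 70, 74, 157, 150, 144, 146, 149, 148, 149]
268 [148, 144, 151, 120, 64, 62, 156, 149, 160, 159, 154, 151, 146, 145]
270 [124, 123, 123, 126, 123, 105, 57, 69, 71, 75, 84, 117, 147, 148]
272 [136, 136, 132, 195, 171, 130, 83, 176, 191, 74, 79, 78, 150, 140]
274 [131, 129, 124, 192, 173, 132, 81, 173, 186, 70, 75, 71, 139, 131]
276 [148, 151, 119, 193, 168, 127, 80, 176, 188, 61, 71, 140, 161, 158]
278 [81, 80, 68, 227, 221, 201, 157, 223, 233, 75, 103, 108, 107, 107]
280 [65, 63, 53, 165, 157, 153, 154, 153, 166, 34, 67, 67, 68, 67]
282 [70, 67, 64, 176, 53, 56, 46, 98, 197, 35, 71, 73, 74, 74]
```

```bash
python3 -m pendant '[[[0,1.2,0],[0,0,0]],[[0,2.4,0],[0,0,0]],[[0,2.4,0],[0,0,0]]]'; python3 -m pendant '[[[0,0,0],[0,0,0]],[[0,0,0],[0,0,0]],[[0,0,0],[0,0,0]],[[0,0,0],[0,0,0]],[[0,0,0],[0,0,0]],[[0,0,0],[0,0,0]],[[0,0,0],[0,0,0]],[[0,0,0],[0,0,0]],[[0,0,0],[0,0,0]],[[0,0,0],[0,0,0]]]'; python3 -m pendant '[[[0,0,0],[0,0,0]],[[0,0,0],[0,0,0]],[[0,0,0],[0,0,0]],[[0,0,0],[0,0,0]],[[0,0,0],[0,0,0]]]'; python3 -c "
from h import *
d=cap('side')
cv2.imwrite('pics/p2.png',cv2.resize(d['frame'][110:300,230:430],(600,570),interpolation=2)[:,:,::-1])"
```

```text
time_s: 11.05
tcp_pos: [0.5722, 0.1838, 0.1347]
ee_rot: [[0.099, -0.995, 0.005], [-0.995, -0.099, 0.001], [-0.001, -0.005, -1.0]]
wrist_force: [10.3, -1.0, -5.6]
gripper_width: 0.25
gripper_force: 30.1
time_s: 12.05
tcp_pos: [0.5722, 0.1838, 0.1347]
ee_rot: [[0.099, -0.995, 0.005], [-0.995, -0.099, 0.001], [-0.001, -0.005, -1.0]]
wrist_force: [9.4, -1.8, -4.5]
gripper_width: 0.252
gripper_force: 30.1
time_s: 12.55
tcp_pos: [0.5722, 0.1838, 0.1347]
ee_rot: [[0.099, -0.995, 0.005], [-0.995, -0.099, 0.001], [-0.001, -0.005, -1.0]]
wrist_force: [9.0, -1.1, -6.3]
gripper_width: 0.251
gripper_force: 30.1
```

View pics/p2.png

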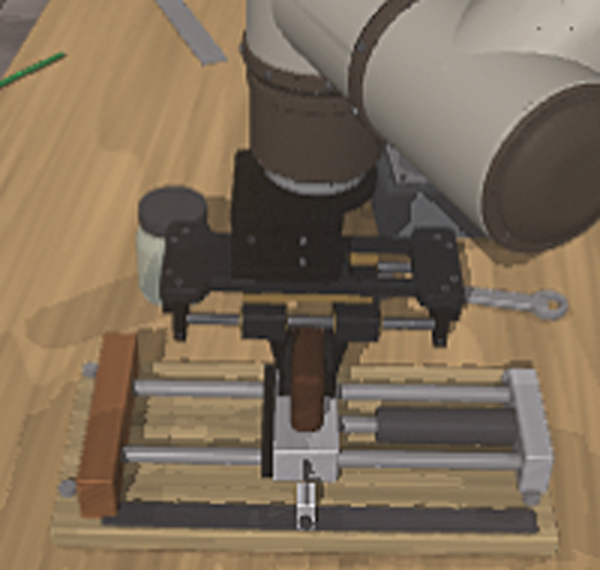

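The pointer at (307,468) is in line with the marker's line at (306,492). The jaw is held steady, and the jar and wrench haven't moved.

```bash
python3 -c "
from station import r
print(r.finish_job())"
```

```text
the job is handed in; nothing more can be done
None
```

I pressed the small, square and large keys in that order and handed the job in with the gripper holding the jaw at 30 N, its pointer opposite the black line; the finish call returned no verdict.

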